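# Free the green childproof cupboard

## Task

Open the little white cupboard with the green flap: press its green sprung latch hook down through the gap behind the top of the flap, let the hook spring back up, then fold the freed flap all the way down. Leave the blue cupboard shut.

Things in the scene. Friction and masses are not known exactly. Their poses are not given: they have to be found in the camera images.
- green_pad (a point): Top centre of the green latch's press pad, a plate 36 (x) by 40 mm (y) moving with the hook, level. x points into the cupboard, away from the flap; y along the flap; z up. At rest 190 mm above the table, 10 mm under the cupboard's top, mid in an open gap 48 mm wide in x (shut flap in front, top board behind), 156 mm long in y. Fixed white cupboard 200 deep, 180 wide, 200 high; flap at -x.
- green_hook (a joint): How far the green hook is pressed straight down, m: 0 up at rest, 0.016 at its stop; spring 2.4 N at first, 9 N at the stop. From about 0.008 it clears the flap's keeper and the flap is free; press 0.012 or more. Springs back when let go. Closed fingers that close along y fit the gap well.
- green_flap (a joint): Green flap's angle, rad: 0 upright, 1.5 folded down to -x. 180 wide, 12 mm thick; hinge along y at its foot, 30 mm in -x of the pad, 16 mm above the table; top edge 182 mm from it. Freed, it pops out to about 0.5 and stays (top edge 85 mm in -x of hinge); pushed from behind past 0.8 (under 2 N) it sinks to 1.5. Keeper at mid-width inside stands off 18 mm; bare beside it, 50 to 70 mm along y.
- blue_flap (a joint): Angle of the flap of the blue cupboard, rad, 0 shut; leave it shut. Same build as the green one but flap and pad are blue; it stands beside it, at least 300 mm away centre to centre, on either side.

How it is judged:
By the outcome, as a careful person would: the job done as asked, in the order asked, and still so for the second after the job is handed in, with the robot touching nothing.
It also fails if it takes over 38 s, if anything falls off the work surface, if the arm or the gripper's body presses on something with over 40 N, if the wrist force passes 120 N, or if a joint passes its speed limit or range.

## Robot

A 6-joint arm with a two-finger parallel gripper is mounted at the origin on the work surface. World frame = base frame: x ahead of the robot, y to its left, z up, the work surface at z = 0. Lengths are in m, angles in rad, forces in N, time in s.
With the tool pointing down it reaches from about 0.35 to 0.975 m from the base axis. Payload 4.9 kg.
Tool frame: the origin (TCP) lies midway between the tips of the shut fingers; the grasp point (between the pads) lies 19 mm behind it; z points along the fingers, y is the direction in which the jaws open and shut (so a half turn about z gives the same grasp; the last joint's range is limited). The gripper opens to 85 mm and grips with 20 to 120 N. Pads are 22 mm wide; open, the fingers measure 114 mm over their backs; the gripper's body (76 mm by 85 mm) begins 54 mm behind the grasp point. The pads swing forward as they close: fully open they stand 13 mm farther back than shut.
Start: joints at [-1.34, 0.053, 1.613, -0, 1.476, -0.119], TCP at [0.214, -0.587, 0.231] pointing down, gripper open.
Joint ranges: [-3.01, 3.01], [-1.01, 2.22], [0.06, 2.58], [-1.02, 4.17], [0.09, 2.62], [-3.14, 3.14]. Speed limits (rad/s): [2.57, 2.57, 3.14, 3.14, 3.14, 3.14].

## Interface

Orientations are given as a rotation vector (axis times angle).
In Python, from station import ctrl gives the robot as it stands.
- The arm moves only by the tool jog_arm, never from a script. Its argument "steps" is a list of rows, each an object of numbers: "dx", "dy", "dz": the shift along the world's x, y, z in units of 60 mm (1.0 is 60 mm); "twist": the turn about the world's z in units of 10 degrees (1.0 is 10 degrees). A call has 1 to 5 rows; each row is the pose to reach, as a shift and turn from the pose measured when the call began; what a row does not reach only later rows make up. A row lasts 1/8 s, in which the tool goes at most 62.5 mm and 10.7 degrees, less where a joint would pass 70% of its speed; a pose out of reach is approached as far as the arm can. A call with a gripper value outside its range is refused whole. "gripper" is the closure in counts, from 0 (fully open) to 255 (shut), set as the call begins (left out, the last holds). The fingers move at their own pace and stop on an object; "newtons" is the grip in N (left out, the last holds). Time passes only in rows, so rows that repeat a pose let the fingers close. It gives the time, the measured TCP pose, the force and the opening at its end, in the units of the state.
- ctrl.get_obs(): the state, without advancing time (a new reading comes with each control period).
- ctrl.get_image(name): name is "scene" or "top" or "wrist"; returns a dict with "frame" (400x640x3 uint8, red, green, blue), "range_z" (400x640 float32, m along the optical axis (not along the pixel's ray), 0 where there is no reading), "fx", "fy", "cx", "cy" (pixels), "extrinsics" (4x4, takes a point from camera to world coordinates). Camera axes: x right, y down, z forward; pixel columns grow to the right and rows downward; lengths in m; the calibration is good to about 2 mm. A picture is of the moment at which its call begins.
- ctrl.finish_job(): hands the job in, once; it reports no verdict.
The state is a dict: "t": time; "q": joint angles; "dq": joint speeds; "effort": joint torques, N m; "tool_pos": TCP position; "tool_rot": TCP orientation; "contact_force": force on the tool from outside, world axes, zero at the start; "wrist_torque": the same for the moment, N m; "opening": finger opening in m.
Only numpy, scipy, OpenCV 4.12 (cv2) and the standard library are available. Lean on these libraries where they do the work, as an engineer would, in place of code of your own. Each camera call takes 0.05 s, during which the arm holds its last target.

## Working session

There is one attempt and no reset: what is moved stays moved. The work goes in short steps, Python scripts to look and compute and a tool call to move; the robot and the scene stay as the last step left them, time stands still between calls to the robot, and variables do not carry over. Pictures are saved under pics/ and viewed, and the job is handed in when it is done.

Besides the shell and the picture viewer there is one more tool, called after "Request:" as name([rows], argument=value, ...), one row to a line, values as JSON. jog_arm: Moves the arm, as the interface text tells. Its arguments: {"type":"object","properties":{"steps":{"type":"array"},"gripper":{"type":"number"},"newtons":{"type":"number"}},"required":["steps"]}

```bash
mkdir -p pics; ls; python3 - <<'E'
from station import ctrl
import cv2,numpy as np
o=ctrl.get_obs();print({k:np.round(v,3) for k,v in o.items()})
for n in ("scene","top"):
    im=ctrl.get_image(n);cv2.imwrite(f"pics/{n}0.png",im["frame"][:,:,::-1])
    np.savez(f"{n}0.npz",**im)
    print(n,im["fx"],im["cx"],im["cy"],np.round(im["extrinsics"],3).tolist())
E
```

```text
pics
{'t': np.float64(0.0), 'q': array([-1.34 ,  0.053,  1.614, -0.   ,  1.476, -0.119]), 'dq': array([-0.001,  0.001, -0.001, -0.001, -0.001, -0.001]), 'effort': array([-1.0000e-03, -3.9368e+01, -3.7018e+01, -0.0000e+00,  7.0000e-03,
        0.0000e+00]), 'tool_pos': array([ 0.214, -0.587,  0.23 ]), 'tool_rot': array([-3.092, -0.546,  0.   ]), 'contact_force': array([ 0.334, -0.241, -0.012]), 'wrist_torque': array([ 0.019, -0.018, -0.053]), 'opening': np.float64(0.086)}
scene 382.62063201138113 313.4100313586446 205.02429203618297 [[0.962, -0.256, 0.092, 0.424], [-0.272, -0.916, 0.294, -0.277], [0.009, -0.308, -0.951, 1.017], [0.0, 0.0, 0.0, 1.0]]
top 381.68234533003914 314.1319697376 195.25235857221048 [[-0.01, -0.997, 0.081, 0.446], [-0.999, 0.008, -0.032, 0.003], [0.031, -0.081, -0.996, 1.073], [0.0, 0.0, 0.0, 1.0]]
```

View pics/scene0.png

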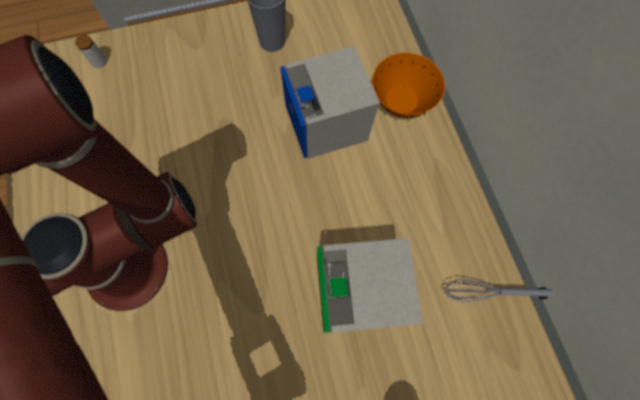

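View pics/top0.png

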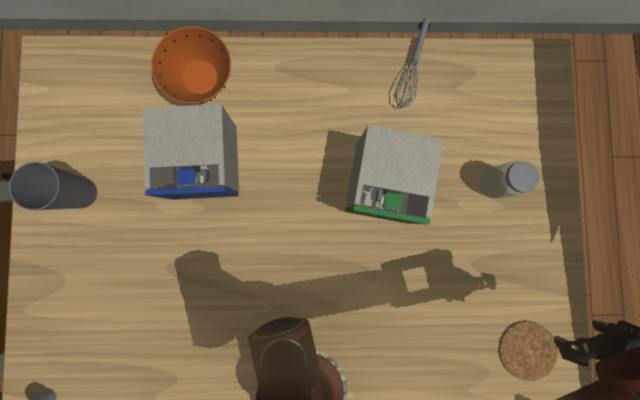

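The scene view shows the green pad near pixel (340,288) and the top view shows it near (394,201). The green flap faces the robot, and the blue cupboard is off to the left (+y). Next I'll measure from both views.

```bash
cat > h.py <<'E'
import numpy as np,cv2
def pts(d):
    z=np.asarray(d["range_z"],float);v,u=np.mgrid[:z.shape[0],:z.shape[1]]
    P=np.stack([(u-d["cx"])/d["fx"]*z,(v-d["cy"])/d["fy"]*z,z],-1)
    E=d["extrinsics"];W=P@E[:3,:3].T+E[:3,3];W[z<=0]=np.nan
    return W
def green(f):
    h=cv2.cvtColor(np.ascontiguousarray(f),cv2.COLOR_RGB2HSV)
    return ((h[...,0]>45)&(h[...,0]<80)&(h[...,1]>150)&(h[...,2]>40)).astype(np.uint8)
E
python3 - <<'E'
from h import *
rays=[]
for n in ("scene","top"):
    d=np.load(n+"0.npz");W=pts(d);g=green(d["frame"])
    k,l,s,c=cv2.connectedComponentsWithStats(g)
    for i in range(1,k):
        if s[i,4]<30: continue
        w=W[l==i];print(n,i,s[i],np.round(c[i],1),np.round(np.nanmedian(w,0),4))
        r=cv2.minAreaRect(np.argwhere(l==i)[:,::-1].astype(np.float32));print(r)
    # white top
    m=(W[...,2]>.18)&(W[...,2]<.22)&(W[...,0]>.3)&(W[...,1]<.0)&(W[...,1]>-.45)
    k,l,s,c=cv2.connectedComponentsWithStats(m.astype(np.uint8))
    for i in range(1,k):
        if s[i,4]<100: continue
        w=W[l==i];r=cv2.minAreaRect(w[:,:2].astype(np.float32));print("top",s[i],np.round(np.nanmedian(w,0),4),r,np.round(cv2.boxPoints(r),4).tolist())
    im=d["frame"][:,:,::-1]
    c=(340,288) if n=="scene" else (394,190)
    x,y=c;cv2.imwrite(f"pics/{n}crop.png",cv2.resize(im[y-65:y+65,x-75:x+95],None,fx=4,fy=4,interpolation=cv2.INTER_CUBIC))
E
```

```text
scene 1 [318 247  12  84 404] [322.9 289.7] [ 0.4708 -0.2111  0.196 ]
((322.7432556152344, 288.57159423828125), (83.47869110107422, 5.219940185546875), 84.5962142944336)
scene 2 [330 278  18  19 290] [338.4 286.8] [ 0.5052 -0.212   0.1881]
((338.48626708984375, 286.83453369140625), (18.186960220336914, 16.27691650390625), 85.2363510131836)
top [ 323  239  100   94 6387] [ 0.5876 -0.2293  0.1981] ((0.5735440254211426, -0.2251732349395752), (0.18025259673595428, 0.18868786096572876), 79.22111511230469) [[0.46399998664855957, -0.296099990606308], [0.649399995803833, -0.3314000070095062], [0.6830999851226807, -0.1543000042438507], [0.4977000057697296, -0.11900000274181366]]
top [317 246  13  88 505] [ 0.4709 -0.2112  0.1961] ((0.4719693660736084, -0.2062661051750183), (0.17940552532672882, 0.011982100084424019), 79.25846862792969) [[0.44940000772476196, -0.29330000281333923], [0.4611000120639801, -0.2955000102519989], [0.49459999799728394, -0.1193000003695488], [0.4828000068664551, -0.11699999868869781]]
top [ 353  125   91  100 5691] [ 0.5788 -0.2222  0.2001] ((0.564698338508606, -0.22280240058898926), (0.18160811066627502, 0.20367111265659332), 79.11763000488281) [[0.44760000705718994, -0.29269999265670776], [0.647599995136261, -0.3312000036239624], [0.6818000078201294, -0.15289999544620514], [0.48179998993873596, -0.1143999993801117]]
```

```bash
ls pics
```

```text
scene0.png
scenecrop.png
top0.png
topcrop.png
```

```bash
python3 - <<'E'
from h import *
d=np.load("top0.npz");W=pts(d)
h=cv2.cvtColor(d["frame"],cv2.COLOR_RGB2HSV);print(h[201,394],h[213,380],W[201,394])
g=((h[...,0]>45)&(h[...,0]<85)&(h[...,1]>120)).astype(np.uint8)
k,l,s,c=cv2.connectedComponentsWithStats(g)
for i in range(1,k):
    if s[i,4]>30: print(s[i],c[i],np.nanmedian(W[l==i],0))
E
```

```text
[ 64 121 118] [ 64 120 119] [ 0.50240801 -0.21154217  0.19185391]
[385 194  16  13  89] [391.70786517 199.73033708] [ 0.50492726 -0.20499478  0.1902771 ]
```

View pics/topcrop.png

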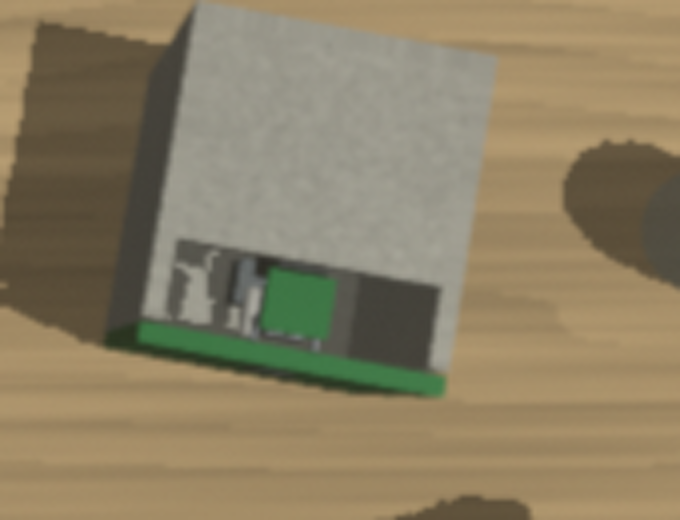

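View pics/scenecrop.png

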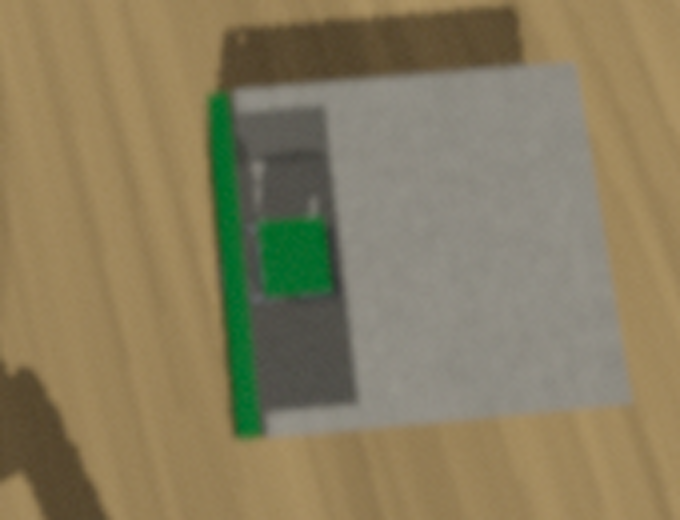

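Request:
jog_arm([
  {"dx": 0.5,"dy": 0.6,"dz": 0.5,"twist": -0.6},
  {"dx": 1.0,"dy": 1.3,"dz": 0.9,"twist": -1.2},
  {"dx": 1.6,"dy": 2.0,"dz": 0.9,"twist": -1.8},
  {"dx": 2.1,"dy": 2.7,"dz": 0.9,"twist": -2.4},
  {"dx": 2.6,"dy": 3.4,"dz": 0.9,"twist": -3.1},
], gripper=255, newtons=60)

```text
t: 0.72
tool_pos: [0.3707, -0.3809, 0.2837]
tool_rot: [-3.124, 0.306, -0.0]
contact_force: [0.4, -0.7, -0.1]
opening: -0.0
```

Request:
jog_arm([
  {"dx": 0.6,"dy": 0.75},
  {"dx": 1.1,"dy": 1.4},
  {"dx": 1.7,"dy": 2.1},
  {"dx": 2.2,"dy": 2.82},
  {"dx": 2.2,"dy": 2.82},
])

```text
validation failed for argument at $.st...
```

```bash
python3 - <<'E'
from h import *
from station import ctrl
o=ctrl.get_obs();print({k:np.round(o[k],4) for k in("t","tool_pos","tool_rot","contact_force")})
d=ctrl.get_image("wrist");np.savez("w1.npz",**d);cv2.imwrite("pics/w1.png",d["frame"][:,:,::-1])
W=pts(d)
h=cv2.cvtColor(d["frame"],cv2.COLOR_RGB2HSV)
g=((h[...,0]>45)&(h[...,0]<85)&(h[...,1]>120)).astype(np.uint8)
k,l,s,c=cv2.connectedComponentsWithStats(g)
for i in range(1,k):
    if s[i,4]>100: print(s[i],c[i],np.nanmedian(W[l==i],0))
E
```

```text
{'t': np.float64(0.725), 'tool_pos': array([ 0.3707, -0.3809,  0.2837]), 'tool_rot': array([-3.1243e+00,  3.0620e-01, -2.0000e-04]), 'contact_force': array([ 0.4085, -0.7029, -0.0606])}
[   0   35   75   58 3433] [38.30905913 63.00524323] [ 0.50619592 -0.21217772  0.19032229]
[   0   97  234   27 4755] [107.7831756  110.30157729] [ 0.46680561 -0.24279746  0.19767054]
```

View pics/w1.png

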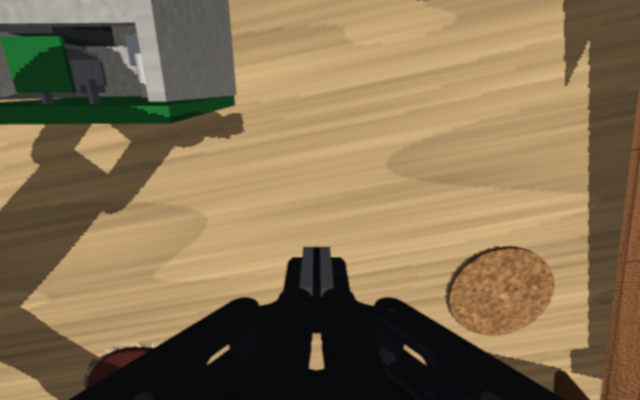

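The wrist view shows the pad at upper left, around (38,63), and it measures about (0.506,-0.212,0.190), which agrees with the other views. The move was refused and the arm hasn't moved. I'll retry with rounder numbers.

Request:
jog_arm([
  {"dx": 0.6,"dy": 0.7},
  {"dx": 1.1,"dy": 1.4},
  {"dx": 1.7,"dy": 2.1},
  {"dx": 2.2,"dy": 2.8},
  {"dx": 2.2,"dy": 2.8},
])

```text
validation failed for argument at $.st...
```

Request:
jog_arm([
  {"dx": 0.6,"dy": 0.7,"dz": 0.0,"twist": 0.0},
  {"dx": 1.1,"dy": 1.4,"dz": 0.0,"twist": 0.0},
  {"dx": 1.7,"dy": 2.1,"dz": 0.0,"twist": 0.0},
  {"dx": 2.2,"dy": 2.8,"dz": 0.0,"twist": 0.0},
  {"dx": 2.2,"dy": 2.8,"dz": 0.0,"twist": 0.0},
])

```text
t: 1.4
tool_pos: [0.5067, -0.2061, 0.2832]
tool_rot: [-3.121, 0.294, -0.003]
contact_force: [0.1, -0.2, 1.0]
opening: 0.0
```

Each row needs all four keys. The tool is now over the pad, so I'll check its position before pressing.

```bash
python3 - <<'E'
from h import *
from station import ctrl
d=ctrl.get_image("wrist");np.savez("w2.npz",**d);cv2.imwrite("pics/w2.png",d["frame"][:,:,::-1])
o=ctrl.get_obs();print({k:np.round(o[k],4) for k in("t","tool_pos","tool_rot","contact_force")})
W=pts(d)
h=cv2.cvtColor(d["frame"],cv2.COLOR_RGB2HSV)
g=((h[...,0]>45)&(h[...,0]<85)&(h[...,1]>120)).astype(np.uint8)
k,l,s,c=cv2.connectedComponentsWithStats(g)
for i in range(1,k):
    if s[i,4]>100:
        m=(l==i)&(W[...,2]>.187);w=W[m];r=cv2.minAreaRect(w[:,:2].astype(np.float32));print(s[i],c[i],np.nanmedian(w,0),r)
E
```

```text
{'t': np.float64(1.45), 'tool_pos': array([ 0.5059, -0.2076,  0.2832]), 'tool_rot': array([-3.1211e+00,  2.9780e-01, -2.0000e-03]), 'contact_force': array([-0.0604, -0.1027, -0.5362])}
[  211   176   225    74 12302] [322.56933832 216.78426272] [ 0.4841617  -0.20969829  0.19522848] ((0.49499526619911194, -0.20862998068332672), (0.17881199717521667, 0.05712578073143959), 79.21839141845703)
```

View pics/w2.png

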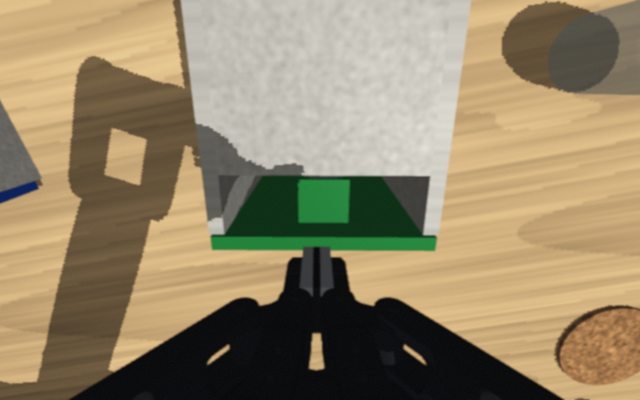

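The view shows the pad centred at about (324,201), with the fingers lined up across y. I work out the pad to be at (0.503,-0.211), so I'll nudge to it and descend to just above.

Request:
jog_arm([
  {"dx": -0.05,"dy": -0.05,"dz": -0.4,"twist": 0.0},
  {"dx": -0.05,"dy": -0.05,"dz": -0.8,"twist": 0.0},
  {"dx": -0.05,"dy": -0.05,"dz": -1.1,"twist": 0.0},
  {"dx": -0.05,"dy": -0.05,"dz": -1.4,"twist": 0.0},
  {"dx": -0.05,"dy": -0.05,"dz": -1.4,"twist": 0.0},
])

```text
t: 2.08
tool_pos: [0.5018, -0.2105, 0.1972]
tool_rot: [-3.12, 0.299, 0.003]
contact_force: [0.7, 0.5, 0.6]
opening: 0.0002
```

Request:
jog_arm([
  {"dx": 0.0,"dy": 0.0,"dz": -0.15,"twist": 0.0},
  {"dx": 0.0,"dy": 0.0,"dz": -0.25,"twist": 0.0},
  {"dx": 0.0,"dy": 0.0,"dz": -0.35,"twist": 0.0},
  {"dx": 0.0,"dy": 0.0,"dz": -0.35,"twist": 0.0},
  {"dx": 0.0,"dy": 0.0,"dz": -0.35,"twist": 0.0},
])

```text
t: 2.7
tool_pos: [0.5027, -0.2111, 0.1783]
tool_rot: [-3.121, 0.298, -0.001]
contact_force: [-1.0, -0.5, 7.3]
opening: 0.0002
```

```bash
cat > look.py <<'E'
import sys
from h import *
from station import ctrl
n,tag=sys.argv[1:3]
d=ctrl.get_image(n);np.savez(tag+".npz",**d);cv2.imwrite(f"pics/{tag}.png",d["frame"][:,:,::-1])
o=ctrl.get_obs();print({k:np.round(o[k],4).tolist() for k in("t","tool_pos","tool_rot","contact_force")})
E
python3 look.py scene s3
```

```text
{'t': 2.75, 'tool_pos': [0.5027, -0.2111, 0.1784], 'tool_rot': [-3.1214, 0.2985, -0.0011], 'contact_force': [-1.4691, -0.5467, 6.5406]}
```

View pics/s3.png

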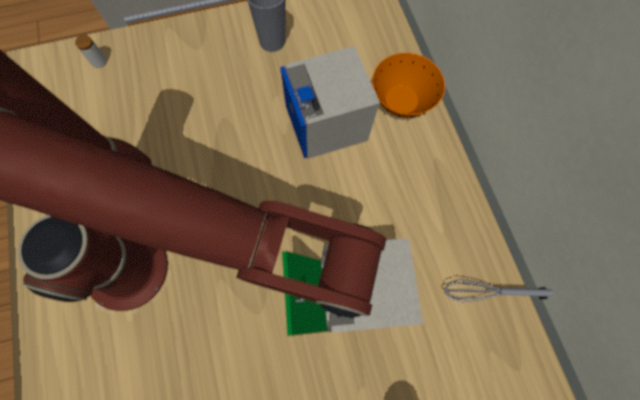

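The flap has popped out: its top edge moved from column 320 to about 287 in the scene view. The press is only about 11.5 mm so far, so I'll go a little deeper and then lift straight up.

Request:
jog_arm([
  {"dx": 0.0,"dy": 0.0,"dz": -0.1,"twist": 0.0},
  {"dx": 0.0,"dy": 0.0,"dz": -0.1,"twist": 0.0},
  {"dx": 0.0,"dy": 0.0,"dz": -0.1,"twist": 0.0},
])

```text
t: 3.12
tool_pos: [0.5028, -0.2112, 0.1743]
tool_rot: [-3.122, 0.298, -0.001]
contact_force: [-4.0, 1.2, 8.5]
opening: 0.0002
```

Now pressed to about 15 mm. Lifting off.

Request:
jog_arm([
  {"dx": 0.0,"dy": 0.0,"dz": 0.5,"twist": 0.0},
  {"dx": 0.0,"dy": 0.0,"dz": 1.0,"twist": 0.0},
  {"dx": 0.0,"dy": 0.0,"dz": 1.4,"twist": 0.0},
  {"dx": -0.4,"dy": -0.4,"dz": 1.4,"twist": 0.0},
  {"dx": -0.9,"dy": -0.8,"dz": 1.4,"twist": 0.0},
])

```text
t: 3.75
tool_pos: [0.4486, -0.2595, 0.2586]
tool_rot: [-3.123, 0.295, -0.002]
contact_force: [0.2, -2.0, 0.7]
opening: 0.0001
```

```bash
python3 look.py wrist w4; python3 - <<'E'
from h import *
d=np.load("w4.npz");W=pts(d)
h=cv2.cvtColor(d["frame"],cv2.COLOR_RGB2HSV)
g=((h[...,0]>45)&(h[...,0]<85)&(h[...,1]>120))
m=g&(np.abs(W[...,0]-.503)<.014)&(np.abs(W[...,1]+.211)<.014);print("pad z",np.nanmedian(W[m],0),m.sum())
f=g&(W[...,0]<.46);w=W[f];print("flap",np.nanmin(w,0),np.nanmax(w,0))
r=np.array([w[:,0]-.503,w[:,1]+.211]).T
X=r@[.982,-.189];Y=r@[.189,.982];print("X",X.min(),X.max(),"Y",Y.min(),Y.max())
A=np.polyfit(X,w[:,2],1);print("angle",np.arctan(1/A[0]))
E
```

```text
{'t': 3.8, 'tool_pos': [0.4457, -0.2618, 0.2582], 'tool_rot': [-3.124, 0.3011, 0.0028], 'contact_force': [-0.2435, -2.3758, -0.6004]}
pad z [ 0.50337252 -0.21106737  0.19047487] 1732
flap [ 0.35735309 -0.28602608  0.02673872] [ 0.4599907  -0.09718596  0.29299474]
X -0.14398508210804553 -0.02885848888059295 Y -0.08833585442126334 0.09044085409876124
angle -0.7075624685470068
```

View pics/w4.png

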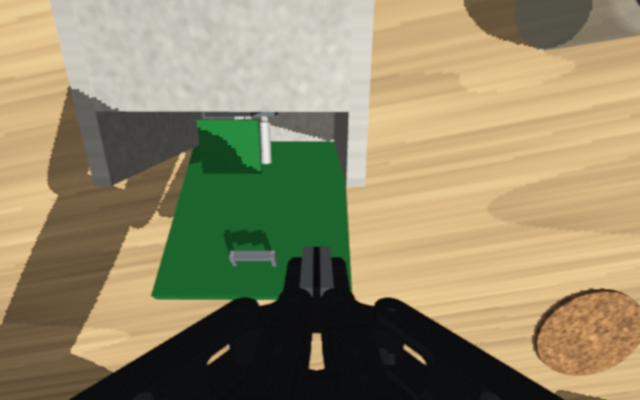

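The view shows the pad back up (z measured 0.1905) and the flap open, with the keeper near (252,257). My TCP is to the keeper's right, over the bare part. I'll fit the flap angle more carefully.

```bash
cat > fl.py <<'E'
import sys
from h import *
d=np.load(sys.argv[1]);W=pts(d)
h=cv2.cvtColor(d["frame"],cv2.COLOR_RGB2HSV)
g=((h[...,0]>45)&(h[...,0]<85)&(h[...,1]>120))
g=cv2.erode(g.astype(np.uint8),np.ones((3,3)))>0
w=W[g];r=np.array([w[:,0]-.503,w[:,1]+.211]).T
X=r@[.982,-.189];Y=r@[.189,.982];Z=w[:,2]
for lo,hi in((-70,-50),(25,45),(50,70)):
    s=(Y>lo/1e3)&(Y<hi/1e3)&(X<-.03)
    if s.sum()<20: continue
    print(lo,s.sum(),"X",np.percentile(X[s],[1,50,99]).round(3),"Z",np.percentile(Z[s],[1,50,99]).round(3),"ang",np.median(np.arctan2(-.03-X[s]+.006,Z[s]-.016)).round(3))
E
python3 fl.py w4.npz
```

```text
-70 1774 X [-0.105 -0.073 -0.031] Z [0.03  0.084 0.124] ang 0.628
25 2451 X [-0.137 -0.101 -0.053] Z [0.058 0.119 0.163] ang 0.641
50 2480 X [-0.137 -0.102 -0.053] Z [0.058 0.12  0.163] ang 0.641
```

Request:
jog_arm([
  {"dx": 0.0,"dy": 0.0,"dz": -0.8,"twist": 0.0},
  {"dx": 0.0,"dy": 0.0,"dz": -1.6,"twist": 0.0},
  {"dx": -0.4,"dy": 0.1,"dz": -2.1,"twist": 0.0},
  {"dx": -0.8,"dy": 0.2,"dz": -2.2,"twist": 0.0},
  {"dx": -1.1,"dy": 0.2,"dz": -2.3,"twist": 0.0},
])

```text
t: 4.42
tool_pos: [0.3787, -0.2489, 0.1191]
tool_rot: [-3.123, 0.3, 0.004]
contact_force: [1.1, -0.4, 0.3]
opening: -0.0003
```

Request:
jog_arm([
  {"dx": -0.2,"dy": 0.0,"dz": 0.0,"twist": 0.0},
  {"dx": -0.4,"dy": 0.1,"dz": 0.0,"twist": 0.0},
  {"dx": -0.6,"dy": 0.1,"dz": -0.1,"twist": 0.0},
  {"dx": -0.8,"dy": 0.1,"dz": -0.2,"twist": 0.0},
])

```text
t: 4.92
tool_pos: [0.3302, -0.243, 0.1068]
tool_rot: [-3.123, 0.3, 0.004]
contact_force: [0.1, 0.2, 1.1]
opening: 0.0004
```

```bash
python3 look.py wrist w5; python3 fl.py w5.npz
```

```text
{'t': 4.975, 'tool_pos': [0.3286, -0.2423, 0.1055], 'tool_rot': [-3.1217, 0.3009, 0.0082], 'contact_force': [-0.3227, -0.37, -0.5171]}
-70 8573 X [-0.16  -0.103 -0.032] Z [0.025 0.066 0.1  ] ang 1.001
25 10146 X [-0.181 -0.114 -0.032] Z [0.026 0.073 0.111] ang 1.008
50 10369 X [-0.181 -0.116 -0.032] Z [0.026 0.074 0.111] ang 1.009
```

View pics/w5.png

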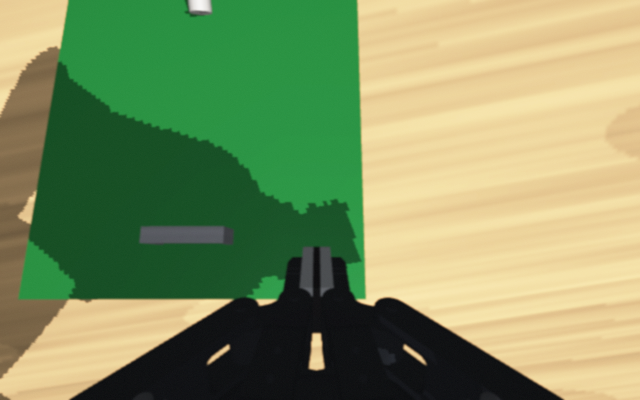

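The flap is at about 1.0 rad, past the tipping point, and no longer pushed. I'll lift clear and let it sink.

Request:
jog_arm([
  {"dx": 0.0,"dy": 0.0,"dz": 0.5,"twist": 0.0},
  {"dx": 0.0,"dy": 0.0,"dz": 1.0,"twist": 0.0},
  {"dx": 0.0,"dy": 0.0,"dz": 1.5,"twist": 0.0},
  {"dx": 0.0,"dy": 0.0,"dz": 2.0,"twist": 0.0},
  {"dx": 0.0,"dy": 0.0,"dz": 2.5,"twist": 0.0},
])

```text
t: 5.6
tool_pos: [0.3285, -0.2424, 0.2562]
tool_rot: [-3.122, 0.301, 0.008]
contact_force: [-0.4, 0.2, -0.3]
opening: -0.0
```

Request:
jog_arm([
  {"dx": 0.0,"dy": -0.7,"dz": 0.0,"twist": 0.0},
  {"dx": 0.0,"dy": -1.4,"dz": 0.0,"twist": 0.0},
  {"dx": 0.0,"dy": -2.1,"dz": 0.0,"twist": 0.0},
  {"dx": 0.0,"dy": -2.8,"dz": 0.0,"twist": 0.0},
  {"dx": 0.0,"dy": -3.5,"dz": 0.0,"twist": 0.0},
])

```text
t: 6.22
tool_pos: [0.3282, -0.454, 0.2558]
tool_rot: [-3.121, 0.302, 0.008]
contact_force: [0.1, 0.0, 0.2]
opening: 0.0002
```

Request:
jog_arm([
  {"dx": 0.0,"dy": -0.7,"dz": 0.0,"twist": 0.0},
  {"dx": 0.0,"dy": -1.4,"dz": 0.0,"twist": 0.0},
  {"dx": 0.0,"dy": -1.4,"dz": 0.0,"twist": 0.0},
  {"dx": 0.0,"dy": -1.4,"dz": 0.0,"twist": 0.0},
  {"dx": 0.0,"dy": -1.4,"dz": 0.0,"twist": 0.0},
])

```text
t: 6.85
tool_pos: [0.3284, -0.5371, 0.256]
tool_rot: [-3.121, 0.301, 0.008]
contact_force: [-0.2, -0.2, 0.2]
opening: -0.0
```

```bash
python3 look.py scene s6; python3 fl.py s6.npz;python3 look.py top t6; python3 fl.py t6.npz
```

```text
{'t': 6.9, 'tool_pos': [0.3284, -0.5371, 0.2561], 'tool_rot': [-3.1214, 0.3006, 0.0079], 'contact_force': [-0.3997, 0.1297, -0.0356]}
-70 599 X [-0.203 -0.118 -0.032] Z [0.019 0.027 0.035] ang 1.458
25 546 X [-0.203 -0.119 -0.032] Z [0.018 0.026 0.034] ang 1.458
50 534 X [-0.204 -0.118 -0.032] Z [0.019 0.027 0.035] ang 1.461
{'t': 6.95, 'tool_pos': [0.3285, -0.5372, 0.2562], 'tool_rot': [-3.1215, 0.3006, 0.0078], 'contact_force': [-0.3678, 0.9396, -0.9161]}
-70 101 X [-0.119 -0.095 -0.072] Z [0.023 0.027 0.031] ang 1.417
25 187 X [-0.108 -0.067 -0.032] Z [0.02  0.025 0.03 ] ang 1.371
50 229 X [-0.119 -0.076 -0.032] Z [0.02  0.026 0.031] ang 1.389
```

View pics/s6.png

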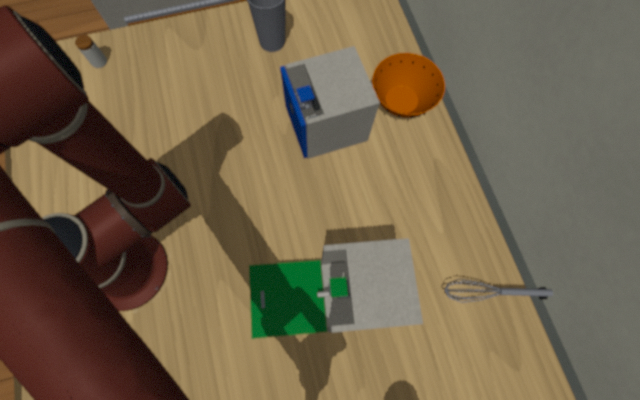

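View pics/t6.png

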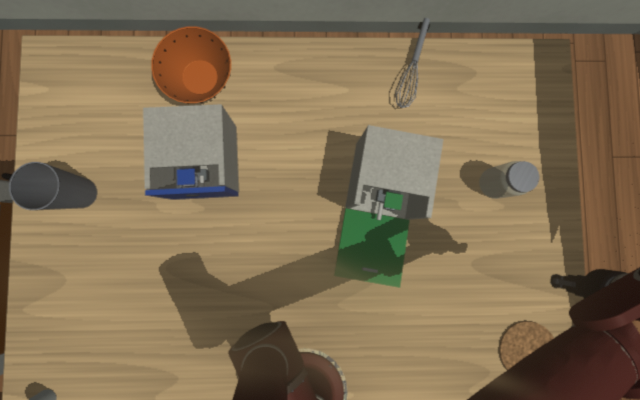

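The flap lies folded down in both views: scene rows 260-337, columns 250-327, and the top view near (372,247). The blue flap is still shut and the pad is up. I'll wait a moment and confirm the flap isn't still moving.

Request:
jog_arm([
  {"dx": 0.0,"dy": 0.0,"dz": 0.0,"twist": 0.0},
  {"dx": 0.0,"dy": 0.0,"dz": 0.0,"twist": 0.0},
  {"dx": 0.0,"dy": 0.0,"dz": 0.0,"twist": 0.0},
  {"dx": 0.0,"dy": 0.0,"dz": 0.0,"twist": 0.0},
  {"dx": 0.0,"dy": 0.0,"dz": 0.0,"twist": 0.0},
])

```text
t: 7.58
tool_pos: [0.3284, -0.5372, 0.2561]
tool_rot: [-3.121, 0.301, 0.008]
contact_force: [-0.5, 0.2, -0.4]
opening: -0.0002
```

Request:
jog_arm([
  {"dx": 0.0,"dy": 0.0,"dz": 0.0,"twist": 0.0},
  {"dx": 0.0,"dy": 0.0,"dz": 0.0,"twist": 0.0},
  {"dx": 0.0,"dy": 0.0,"dz": 0.0,"twist": 0.0},
  {"dx": 0.0,"dy": 0.0,"dz": 0.0,"twist": 0.0},
  {"dx": 0.0,"dy": 0.0,"dz": 0.0,"twist": 0.0},
])

```text
t: 8.2
tool_pos: [0.3284, -0.5372, 0.2562]
tool_rot: [-3.121, 0.301, 0.008]
contact_force: [-0.3, -0.3, 0.6]
opening: 0.0006
```

```bash
python3 look.py scene s7; python3 fl.py s7.npz; python3 - <<'E'
from h import *
d=np.load("s7.npz");W=pts(d);a=np.load("s6.npz");A=pts(a)
g=green(d["frame"])>0
m=g&(W[...,2]>.15);print("pad",np.nanmedian(W[m],0))
f=cv2.erode((g&(W[...,2]<.06)).astype(np.uint8),np.ones((5,5)))>0
w=W[f];c=np.linalg.lstsq(np.c_[w[:,:2],np.ones(len(w))],w[:,2],rcond=None)[0]
print("flap angle",np.pi/2-np.arctan(np.hypot(c[0],c[1])),"max dz vs before",np.nanmedian(W[f][:,2]-A[f][:,2]))
b0=np.load("scene0.npz")["frame"][45:160,275:380].astype(int)
print("blue region change",np.abs(b0-d["frame"][45:160,275:380]).mean())
E
```

```text
{'t': 8.25, 'tool_pos': [0.3284, -0.5372, 0.2561], 'tool_rot': [-3.1214, 0.3007, 0.0079], 'contact_force': [0.2323, -0.4682, 0.1572]}
-70 597 X [-0.203 -0.118 -0.031] Z [0.019 0.027 0.035] ang 1.46
25 541 X [-0.203 -0.117 -0.032] Z [0.019 0.026 0.035] ang 1.459
50 537 X [-0.204 -0.118 -0.032] Z [0.019 0.027 0.035] ang 1.459
pad [ 0.50545719 -0.21246828  0.1881877 ]
flap angle 1.5002341802448311 max dz vs before 2.4013214469653654e-05
blue region change 2.9308212560386475
```

```bash
python3 -c "
from station import ctrl
print(ctrl.finish_job())"
```

```text
the job is handed in; nothing more can be done
None
```

The green cupboard is open, and I handed the job in at about 8.3 s of the 38 s allowed. With closed fingers I pressed the green pad down about 15 mm, at 8.5 N. The flap popped free. I lifted off so the hook sprang up, then pushed the flap from behind, on the bare side of its keeper, until it sank by itself.

- **Flap:** a plane fit to the depth image gives 1.50 rad. It did not move over the last 1.3 s.
- **Hook:** the pad read z = 0.190 from the wrist camera just after release and 0.188 from the scene camera at the end. The scene camera also read 0.188 before I started.
- **Blue cupboard:** it looks shut and unchanged in both final views. Its image region differed slightly from the start (mean 2.9 grey levels). I judged that to be noise and did not check further.
- **Robot:** clear of everything, with about 0 N on the tool.

**Disagreements and refusals:**
- A rougher angle estimate that depends on the hinge position gave 1.46 rad from the scene camera and 1.37 to 1.42 from the top camera. I put that down to calibration and thickness offset.
- After popping out, the flap measured about 0.63 rad instead of the stated 0.5.
- Two move calls were refused because their rows left out `dz` and `twist`; the arm did not move on either.

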